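Shunt the nut pallet into the locking station

ROBOT

A 6-joint arm with a two-finger parallel gripper is mounted at the origin on a cart in front of the work surface, level with it; the furniture and walls round the work are solid. World frame = base frame: x ahead of the robot, y to its left, z up, the work surface at z = 0. Lengths are in m, angles in rad, forces in N, time in s.
With the tool pointing down it reaches from about 0.35 to 0.85 m from the base axis. Payload 8.1 kg.
Tool frame: the origin (TCP) lies between the finger pads; the fingertips stand 11 mm ahead of it and the grasp point (between the pads) lies 8 mm behind it (tips_ahead is the z of the fingertips in the tool frame, in m); z points along the fingers, y is the line along which they close (so a half turn about z gives the same grasp; the last joint's range is limited). The gripper opens to 93 mm and grips with 3 to 60 N. Pads are 15 mm wide; open, the fingers measure 128 mm over their backs; the gripper's body (75 mm by 188 mm) begins 65 mm behind the grasp point.
Start: joints at [1.102, 0.13, 1.488, -0, 1.523, -0.085], TCP at [0.225, 0.556, 0.23] pointing down, gripper open.
Joint ranges: [-2.96, 2.96], [-0.89, 2.26], [0.02, 2.5], [-1.34, 4.48], [0, 2.73], [-2.66, 2.66]. Speed limits (rad/s): [2.39, 2.39, 2.79, 3.14, 3.14, 3.14].

INTERFACE

Orientations are given as a rotation vector (axis times angle).
In Python, from plant import read_state, read_camera, close_job, tips_ahead gives the robot as it stands. The module is installed in compiled form; this text tells all that it offers.
- The arm moves only by the tool move_arm, never from a script. Its argument "plan" is a list of rows, each a list of 7 numbers: the turn, a rotation vector about the tool's x, y, z in units of 6 degrees (1.0 is 6 degrees), then the shift along the tool's x, y, z in units of 25 mm (1.0 is 25 mm), then the finger opening in mm, from 0 to 93. A call has exactly 10 rows; each row shifts and turns the commanded pose from where the row before left it, along the tool's axes as they then stand; what a row does not reach is not made up. A row lasts 1/10 s, in which the tool goes at most 50 mm and 8.59 degrees, less where a joint would pass 70% of its speed; a pose out of reach is approached as far as the arm can. A call is refused whole if a number of a shift passes 1 or a number of a turn 1, either way. A call with a gripper value outside its range is refused whole. The fingers move at their own pace and stop on an object; "force" is the grip in N (left out, the last holds). Time passes only in rows, so rows that do not move let the fingers close, or fill a call up. It gives the time, the measured TCP pose, the force, the opening and the grip force at its end, in the units of the state.
- read_state(): the state, without advancing time (a new reading comes with each control period).
- read_camera(name): name is "side" or "top"; returns a dict with "frame" (384x512x3 uint8, red, green, blue), "z_map" (384x512 float32, m along the optical axis (not along the pixel's ray), 0 where there is no reading), "fx", "fy", "cx", "cy" (pixels), "rvec" (rotation vector, rad) and "tvec" (3), from world to camera coordinates, as OpenCV has them. Camera axes: x right, y down, z forward; pixel columns grow to the right and rows downward; lengths in m; the calibration is good to about 2 mm. A picture is of the moment at which its call begins.
- close_job(): hands the job in; it is judged then, once.
The state is a dict: "t": time; "q": joint angles; "dq": joint speeds; "joint_torque": joint torques, N m; "tool_pos": TCP position; "orientation": TCP orientation; "force": force on the tool from outside, world axes, zero at the start; "wrist_torque": the same for the moment, N m; "opening": finger opening in m; "gripper_force": force on a finger pad.
Only numpy, scipy, OpenCV 4.12 (cv2) and the standard library are available. Lean on these libraries where they do the work, as an engineer would, in place of code of your own. Each camera call takes 0.05 s, during which the arm holds its last target. There are 200 camera calls.

TASK

The part wanted next is the clamping nut. Draw out the lock bolt of the four-place transfer tray, slide the captive pallets round one at a time, each into whichever place is empty, until the pallet that carries the nut sits fully home in the locking corner, and then push the bolt fully home to lock it there. Leave the other things on the bench where they lie.

Things in the scene. Friction and masses are not known exactly. Their poses are not given: they have to be found in the camera images.
- tray: Square transfer tray fixed to the bench, 149 mm outside, 133 mm inside, with four places centred at (+-34, +-34) mm in its x, y and no walls between them. Origin: centre of its underside; x away from the robot, y left, along its walls. Strips on the walls, top 18.5 mm above the bench, overhang the pallets by 5 mm so that they cannot be lifted out. At the start the near right place is empty.
- station (a point): The locking station, the far left place at (+34, +34) mm in the tray: the point, 6 mm above the bench, where a pallet's origin lies when it is fully home in that corner. In the tray there are 3 mm of play in all along x and along y; the slideways are oiled, a pallet takes only 1 to 2 N to slide.
- pallet_nut: Dark steel pallet 65 x 65 x 7 mm carrying fast in its middle the slotted clamping nut, a ring 50 mm across (54 over the lugs), from 21.5 to 45.5 mm above the bench: push it by the nut. Origin: centre of the pallet's underside; axes as the tray's. Starts near left or far right. Each pallet's (+x, +y) corner is cut off at 45 degrees with an 11 mm wide slot for the bolt.
- pallet_a: The same pallet carrying fast in its middle an upright spring collet in a 33 mm round cup; the cup reaches 31 mm and the collet (32 mm across near its top) 66 mm above the bench: push or grip it there. Starts in the locking station, held by the bolt.
- pallet_b: A second pallet with a collet, like pallet_a. Starts near left or far right, where the nut's pallet is not.
- lock_bolt (a joint): Lock bolt, a 7 mm wide bar with a knob, sliding on the diagonal of the tray's far left corner. 0 = fully home, nose 11 mm deep in the slot of the pallet in the locking station; 0.016 m = drawn, away from the tray along its (+x, +y). Clears the pallets when drawn over 12 mm. Stays where it is left (2.5 N friction); a pallet in the station that is not home blocks it.
- bolt_knob (a point): Centre of the bolt's black upright knob, 18 mm in diameter, 26 mm high, from 22 to 48 mm above the bench; it moves with the bolt. With the bolt home it is at (+88, +88) mm in the tray's x, y.
- hex_key: Bystander: long hex key 140 mm, 9 mm high, lying left of the tray
- pencil: Bystander: flat red carpenter's pencil 153 mm, 8 mm high, lying right of the tray
- tape_measure: Bystander: yellow tape measure 36 x 76 x 66 mm, farther left
- parts_tin: Bystander: round tin of screws, 89 mm across, 32 mm high, at the left
Things that resemble listed ones, but are neither listed nor needed, are in the scene too. Leave any purple look-alike of the pallet_nut alone.

How it is judged:
By the outcome, as a careful person would: the job done as asked, in the order asked, and still so for the second after the job is handed in, with the robot touching nothing.
It also fails if it takes over 69 s, if anything falls off the work surface, if the arm or the gripper's body presses on something with over 40 N, if the wrist force passes 120 N, or if a joint passes its speed limit or range.

## Working session

There is one attempt and no reset: what is moved stays moved. The work goes in short steps, Python scripts to look and compute and a tool call to move; the robot and the scene stay as the last step left them, time stands still between calls to the robot, and variables do not carry over. Pictures are saved under pics/ and viewed, at most 10 in all, crops included, and the job is handed in when it is done.

Besides the shell and the picture viewer there is one more tool, called as name(argument=value, ...), one argument or row to a line, values as JSON. move_arm: Moves the arm, as the interface text tells. Its arguments: {"type":"object","properties":{"plan":{"type":"array","items":{"type":"array","items":{"type":"number"}}},"force":{"type":"number"}},"required":["plan"]}

```bash
mkdir -p pics; cat > h.py <<'E'
import numpy as np, cv2
from plant import *
def cam(n):
    c=read_camera(n); R=cv2.Rodrigues(np.array(c["rvec"],float))[0]; c["R"]=R; c["t"]=np.array(c["tvec"],float).ravel(); return c
def ray(c,u,v,z):
    d=c["R"].T@np.array([(u-c["cx"])/c["fx"],(v-c["cy"])/c["fy"],1]); o=-c["R"].T@c["t"]
    return o+d*(z-o[2])/d[2]
def cloud(c):
    z=c["z_map"].astype(float); v,u=np.indices(z.shape)
    P=np.stack([(u-c["cx"])/c["fx"]*z,(v-c["cy"])/c["fy"]*z,z],-1)
    W=(P-c["t"])@c["R"]; W[z==0]=np.nan; return W
def save(c,f,crop=None,s=1):
    im=c["frame"][:,:,::-1]
    if crop: im=im[crop[1]:crop[3],crop[0]:crop[2]]
    cv2.imwrite(f,cv2.resize(im,None,fx=s,fy=s,interpolation=cv2.INTER_CUBIC))
E
python3 - <<'E'
from h import *
a=cam("top");b=cam("side")
im=np.vstack([a["frame"],b["frame"]])[:,:,::-1]
cv2.imwrite("pics/1.png",cv2.resize(a["frame"][:,:,::-1],(768,576)));cv2.imwrite("pics/2.png",cv2.resize(b["frame"][:,:,::-1],(768,576)))
for c in(a,b): print(-c["R"].T@c["t"],c["R"],c["fx"])
print(read_state())
E
```

```text
[0.33410181 0.32833658 0.89677549] [[-0.00589269 -0.999622   -0.02685394]
 [-0.98830515  0.0099138  -0.15216654]
 [ 0.15237524  0.02564321 -0.98798999]] 377.493637139306
[ 0.36611483 -0.26771166  0.6395962 ] [[ 0.98844288 -0.15061846  0.01716835]
 [-0.08923186 -0.66963266 -0.73731254]
 [ 0.12254937  0.72725936 -0.6753336 ]] 428.6897300825538
{'t': 0.1, 'q': array([ 1.10160280e+00,  1.31075788e-01,  1.48914119e+00,  4.12712726e-06,
        1.52300547e+00, -8.54299259e-02]), 'dq': array([-0.00013593,  0.00103093, -0.0015607 ,  0.0012098 ,  0.00028037,
        0.00113347]), 'joint_torque': array([ 1.80543553e-03, -5.61340892e+01, -4.93095195e+01,  7.70403980e-02,
        2.91458401e-02,  6.82315346e-06]), 'tool_pos': array([0.22442269, 0.55592625, 0.22871425]), 'orientation': array([-5.99036401e-01, -3.08349242e+00,  2.46014900e-03]), 'force': array([-0.17300501, -0.98180675,  0.0166422 ]), 'wrist_torque': array([-0.00602001,  0.01127132,  0.01672282]), 'gripper_force': 0.0, 'opening': 0.09331079956058974}
```

View pics/1.png

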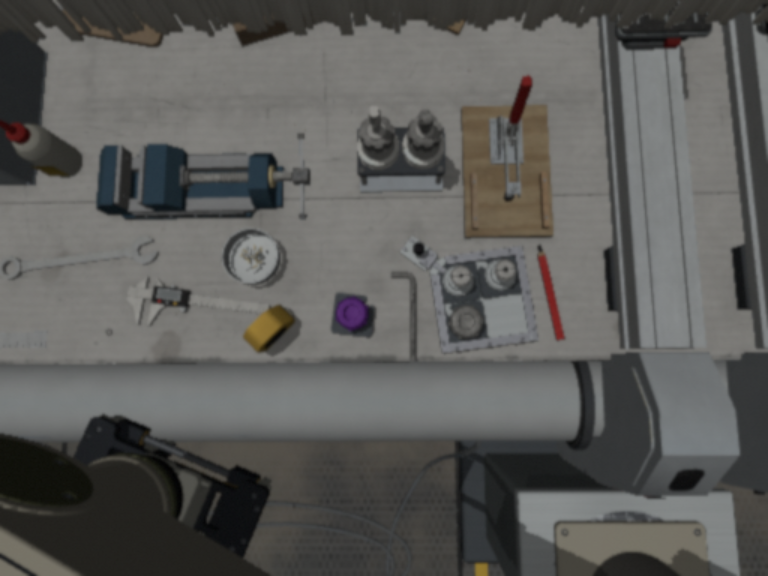

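View pics/2.png

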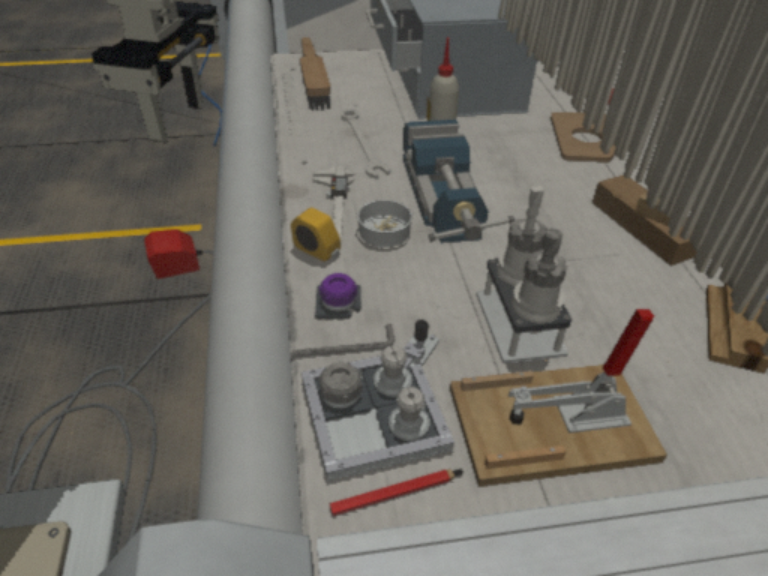

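The top view shows the nut near left at (467,320), collets at the station (458,277) and far right (502,272), the empty place at (505,315) and the knob at (420,248). A large grey pipe runs along the front of the bench. So the order is b towards me, a to the right, then the nut away from me. Next I'll measure.

```bash
cat > m.py <<'E'
from h import *
a=cam("top");b=cam("side")
W=cloud(a)
for u,v in [(100,270),(300,270),(350,270),(455,275),(300,245),(300,295),(420,420//1-40)]: print("pipe",u,v,W[v,u].round(3))
def reg(W,u0,v0,u1,v1,zl,zh):
    P=W[v0:v1,u0:u1].reshape(-1,3);P=P[(P[:,2]>zl)&(P[:,2]<zh)];return P
# tray rim from cloud z 14..22mm
P=reg(W,275,155,370,240,0.011,0.022); r=cv2.minAreaRect((P[:,:2]*1000).astype(np.float32)); print("tray cloud",r,len(P))
Ws=cloud(b)
for n,w,box in (("top",W,(275,155,370,240)),("side",Ws,(195,205,310,325))):
  P=reg(w,*box,0.052,0.075);print(n,"collets",len(P))
  if len(P)>6:
    _,l,ce=cv2.kmeans(P[:,:2].astype(np.float32),2,None,(3,20,1e-5),5,2);print(ce)
  P=reg(w,*box,0.036,0.048);print(n,"36-48",len(P),P[:,:2].mean(0) if len(P) else 0)
# knob black
for n,c,box,w in (("top",a,(262,155,295,185),W),("side",b,(265,205,300,240),Ws)):
  u0,v0,u1,v1=box;g=c["frame"][v0:v1,u0:u1].max(2);m=g<60;v,u=np.nonzero(m);print(n,"knob px",u.mean()+u0,v.mean()+v0,m.sum(),ray(c,u.mean()+u0,v.mean()+v0,.042 if n=="top" else .035), np.nanmedian(w[v0:v1,u0:u1][m],0))
cv2.imwrite("pics/3.png",np.hstack([cv2.resize(a["frame"][150:250,255:385,::-1],(520,400),interpolation=2)]))
E
python3 m.py
```

```text
pipe 100 270 [ 0.274  0.762 -0.081]
pipe 300 270 [ 0.272  0.25  -0.082]
pipe 350 270 [ 0.271  0.125 -0.082]
pipe 455 275 [ 0.277 -0.023  0.155]
pipe 300 245 [ 0.334  0.247 -0.108]
pipe 300 295 [ 0.125  0.198 -0.761]
pipe 420 380 [0.064 0.026 0.076]
tray cloud ((446.48016357421875, 202.52505493164062), (220.56674194335938, 198.68438720703125), 89.29155731201172) 2418
top collets 321
[[0.4688451  0.24390006]
 [0.47673622 0.17723785]]
top 36-48 372 [0.40876005 0.23696175]
side collets 508
[[0.46884045 0.23732728]
 [0.4771001  0.17143287]]
side 36-48 625 [0.41991255 0.22924761]
top knob px 279.0980392156863 166.13725490196077 51 [0.51461512 0.30296422 0.042     ] [0.51325281 0.30333404 0.04839619]
side knob px 280.30434782608694 220.18478260869566 92 [0.51817098 0.30450021 0.035     ] [0.51604364 0.29636848 0.04553048]
```

View pics/3.png

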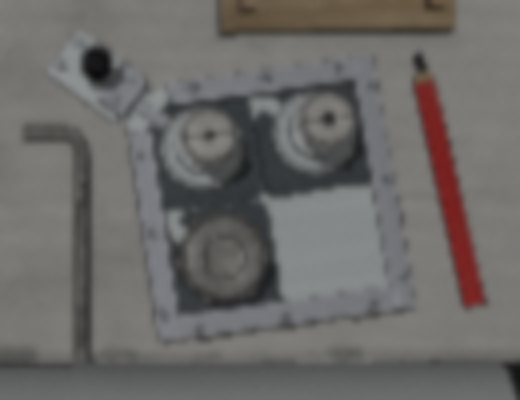

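```bash
python3 - <<'E'
from h import *
a=cam("top");b=cam("side")
C=[ray(a,255+(u+.5)/4,150+(v+.5)/4,.0185)[:2] for u,v in [(130,100),(372,55),(412,302),(162,342)]]
C=np.array(C);print(C,C.mean(0))
print([np.linalg.norm(C[i]-C[i-1]) for i in range(4)])
d=(C[0]-C[1])+(C[3]-C[2]);print("yaw",np.arctan2(-d[0],d[1]))
e=(C[0]-C[3])+(C[1]-C[2]);print("yaw",np.arctan2(e[1],e[0]))
print("nut top z.025-0.05 circle", ray(a,255+225/4,150+258/4,.0455), ray(a,255+208/4,150+134/4,.066),ray(a,255+327/4,150+118/4,.066))
save(b,"pics/4.png",(195,205,315,325),5)
E
```

```text
[[0.49768602 0.28245962]
 [0.52314537 0.13933102]
 [0.37771722 0.1225148 ]
 [0.35582052 0.26655566]] [0.43859228 0.20271528]
[np.float64(0.14275418012927554), np.float64(0.1453752933351814), np.float64(0.14639717790801451), np.float64(0.14569569138469474)]
yaw 0.16343539995315026
yaw 0.11340245217189214
nut top z.025-0.05 circle [0.40205366 0.23241599 0.0455    ] [0.46944103 0.24227714 0.066     ] [0.47776664 0.17615365 0.066     ]
```

View pics/4.png

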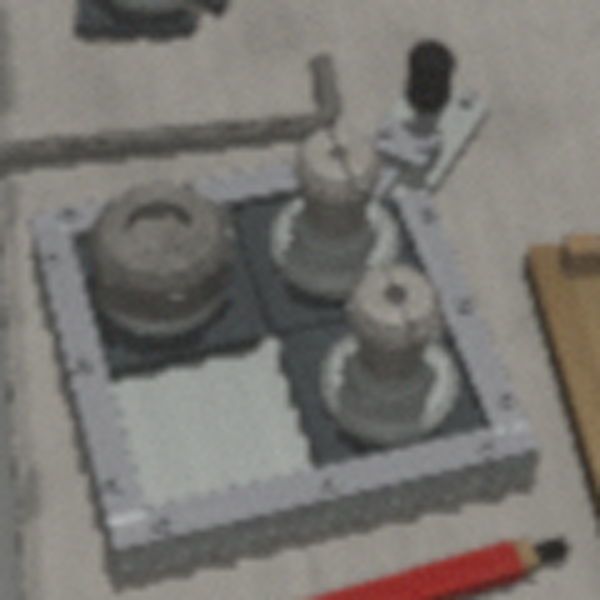

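The side view confirms the layout and shows the knob with free space around it. I get tray centre (0.4386, 0.2027) and yaw 0.137. One gripper orientation, with tool y along tray x, works for everything.

```bash
cat > d.py <<'E'
import sys
from h import *
Y=0.137;C=np.array([.4386,.2027]);Rt=np.array([[np.cos(Y),-np.sin(Y)],[np.sin(Y),np.cos(Y)]])
s=read_state();R=cv2.Rodrigues(s["orientation"])[0];p=s["tool_pos"]
print("t",round(s["t"],2),"tray xy mm",(Rt.T@(p[:2]-C)*1e3).round(1),"tips z",round((p[2]-tips_ahead)*1e3,1),"F",(Rt.T@s["force"][:2]).round(1),s["force"][2].round(1),"open",s["opening"].round(4),s["gripper_force"])
print("yaw y err deg",np.degrees(np.arctan2(R[1,1],R[0,1])-Y).round(2),"z",R[:,2].round(4))
if len(sys.argv)>3:
    x,y,z=map(float,sys.argv[1:4]);T=np.r_[C+Rt@[x/1e3,y/1e3],z/1e3+tips_ahead]
    print("need tool units",(R.T@(T-p)/.025).round(2))
E
python3 -c "from plant import tips_ahead as t;print(t)"; python3 d.py 88 88 100
```

```text
0.011Traceback (most recent call last):
  File "d.py", line 5, in <module>
    print("t",round(s["t"],2),"tray xy mm",(Rt.T@(p[:2]-C)*1e3).round(1),"tips z",round((p[2]-tips_ahead)*1e3,1),"F",(Rt.T@s["force"][:2]).round(1),s["force"][2].round(1),"open",s["opening"].round(4),s["gripper_force"])
                                                                                                                                                                                  ^^^^^^^^^^^^^^^^^^
AttributeError: 'float' object has no attribute 'round'
```

move_arm(
  plan=[
    [0,0,1,0,0,0,45],
    [0,0,1,0,0,0,45],
    [0,0,1,0,0,0,45],
    [0,0,1,0,0,0,45],
    [0,0,1,0,0,0,45],
    [0,0,1,0,0,0,45],
    [0,0,1,0,0,0,45],
    [0,0,1,0,0,0,45],
    [0,0,1,0,0,0,45],
    [0,0,1,0,0,0,45],
  ],
  force=30,
)

```text
t: 1.3
tool_pos: [0.2246, 0.5563, 0.2296]
orientation: [2.066, 2.367, -0.0]
force: [-0.3, 0.0, 0.3]
opening: 0.0449
gripper_force: 0.0
```

```bash
python3 d.py 88 88 100
```

```text
Traceback (most recent call last):
  File "d.py", line 5, in <module>
    print("t",round(s["t"],2),"tray xy mm",(Rt.T@(p[:2]-C)*1e3).round(1),"tips z",round((p[2]-tips_ahead)*1e3,1),"F",(Rt.T@s["force"][:2]).round(1),s["force"][2].round(1),"open",s["opening"].round(4),s["gripper_force"])
                                                                                                                                                                                  ^^^^^^^^^^^^^^^^^^
AttributeError: 'float' object has no attribute 'round'
```

```bash
sed -i 's/s\["opening"\].round(4)/round(s["opening"]*1e3,1)/' d.py; python3 d.py 88 88 100
```

```text
t 1.3 tray xy mm [-163.7  379.5] tips z 218.6 F [-0.3  0. ] 0.3 open 44.9 0.0
yaw y err deg -0.09 z [-1.e-04 -2.e-04 -1.e+00]
need tool units [-11.64  10.09   4.74]
```

move_arm(
  plan=[
    [0,0,0,-1,0.9,0.3,45],
    [0,0,0,-1,0.9,0.3,45],
    [0,0,0,-1,0.9,0.3,45],
    [0,0,0,-1,0.9,0.3,45],
    [0,0,0,-1,0.9,0.3,45],
    [0,0,0,-1,0.9,0.3,45],
    [0,0,0,-1,0.9,0.3,45],
    [0,0,0,-1,0.9,0.3,45],
    [0,0,0,-1,0.9,0.3,45],
    [0,0,0,-1,0.9,0.3,45],
  ],
)

```text
t: 2.3
tool_pos: [0.4832, 0.3391, 0.1544]
orientation: [-2.061, -2.371, -0.0]
force: [-0.2, 1.2, -0.6]
opening: 0.0451
gripper_force: 0.0
```

```bash
python3 d.py 88 88 60
```

```text
t 2.3 tray xy mm [ 62.8 129.1] tips z 143.4 F [0.  1.2] -0.6 open 45.1 0.0
yaw y err deg 0.16 z [ 1.e-04  1.e-04 -1.e+00]
need tool units [-1.65  1.    3.33]
```

move_arm(
  plan=[
    [0,0,0,-0.4,0.25,0.4,45],
    [0,0,0,-0.4,0.25,0.4,45],
    [0,0,0,-0.4,0.25,0.4,45],
    [0,0,0,-0.4,0.25,0.4,45],
    [0,0,0,0,0,0.4,45],
    [0,0,0,0,0,0.4,45],
    [0,0,0,0,0,0.4,45],
    [0,0,0,0,0,0.4,45],
    [0,0,0,0,0,0,45],
    [0,0,0,0,0,0,45],
  ],
)

```text
t: 3.3
tool_pos: [0.5123, 0.3042, 0.0744]
orientation: [-2.06, -2.371, 0.001]
force: [-0.3, 0.1, 0.5]
opening: 0.0448
gripper_force: 0.0
```

```bash
python3 d.py 88 88 27; python3 - <<'E'
from h import *
a=cam("top");b=cam("side")
cv2.imwrite("pics/5.png",np.hstack([cv2.resize(c["frame"][v:v+110,u:u+110,::-1],(390,390),interpolation=2) for c,u,v in ((a,230,120),(b,225,165))]))
E
```

```text
t 3.3 tray xy mm [86.9 90.5] tips z 63.4 F [-0.3  0.1] 0.5 open 44.8 0.0
yaw y err deg 0.19 z [-5.e-04 -2.e-04 -1.e+00]
need tool units [-0.1   0.05  1.46]
```

View pics/5.png

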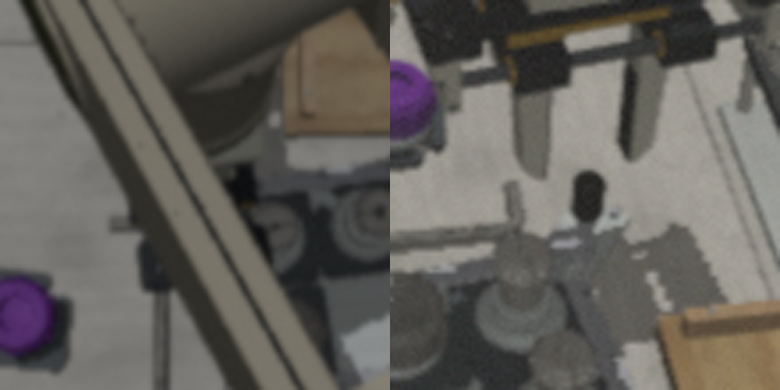

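```bash
python3 - <<'E'
from h import *
a=cam("top");b=cam("side")
for z in(.05,.1,.15): print(z,ray(a,283,113,z),"side",ray(b,355,215,z),ray(b,335,180,z))
W=cloud(b).reshape(-1,3);m=(W[:,0]>.56)&(W[:,0]<.76)&(W[:,1]>.15)&(W[:,1]<.42)&(W[:,2]>.08)
P=W[m]
for x in np.arange(.56,.76,.02):
  q=P[(P[:,0]>=x)&(P[:,0]<x+.02)];print(round(x,2),len(q),q.min(0).round(3) if len(q) else '',q.max(0).round(3) if len(q) else '')
E
```

```text
0.05 [0.63954322 0.29230125 0.05      ] side [0.66179637 0.2845565  0.05      ] [0.65354133 0.39167616 0.05      ]
0.1 [0.62150766 0.29442905 0.1       ] side [0.63672145 0.23772205 0.1       ] [0.62916647 0.33575757 0.1       ]
0.15 [0.6034721  0.29655685 0.15      ] side [0.61164653 0.19088761 0.15      ] [0.60479161 0.27983897 0.15      ]
0.56 826 [0.56  0.251 0.155] [0.58  0.348 0.465]
0.58 520 [0.58  0.263 0.149] [0.6  0.35 0.46]
0.6 119 [0.6   0.156 0.08 ] [0.609 0.344 0.195]
0.62 94 [0.633 0.275 0.08 ] [0.64  0.365 0.141]
0.64 1203 [0.64  0.263 0.08 ] [0.66  0.384 0.205]
0.66 795 [0.66  0.263 0.08 ] [0.68  0.39  0.206]
0.68 324 [0.68  0.151 0.08 ] [0.7   0.379 0.146]
0.7 506 [0.7  0.15 0.08] [0.719 0.167 0.185]
0.72 16 [0.72  0.152 0.174] [0.724 0.165 0.183]
0.74 1298 [0.753 0.15  0.232] [0.76  0.406 0.344]
```

move_arm(
  plan=[
    [0,0,0,-0.1,0.05,0.2,45],
    [0,0,0,0,0,0.4,45],
    [0,0,0,0,0,0.4,45],
    [0,0,0,0,0,0.4,45],
    [0,0,0,0,0,0,10],
    [0,0,0,0,0,0,10],
    [0,0,0,0,0,0,10],
    [0,0,0,0,0,0,10],
    [0,0,0,0,0,0,10],
    [0,0,0,0,0,0,10],
  ],
  force=30,
)

```text
t: 4.5
tool_pos: [0.5171, 0.3022, 0.0409]
orientation: [2.059, 2.368, 0.008]
force: [11.2, 1.2, -6.6]
opening: 0.0172
gripper_force: 30.0
```

```bash
python3 d.py 98.3 98.3 27
```

```text
t 4.5 tray xy mm [91.3 87.9] tips z 29.9 F [11.2 -0.3] -6.6 open 17.2 29.987058341503143
yaw y err deg 0.14 z [ 0.006   0.0017 -1.    ]
need tool units [0.42 0.28 0.12]
```

move_arm(
  plan=[
    [0,0,0,0,0.12,0,10],
    [0,0,0,0.1,0.1,0,10],
    [0,0,0,0.1,0.1,0,10],
    [0,0,0,0.1,0.1,0,10],
    [0,0,0,0.1,0.1,0,10],
    [0,0,0,0.04,0.04,0,10],
    [0,0,0,0,0,0,10],
    [0,0,0,0,0,0,10],
    [0,0,0,0,0,0,10],
    [0,0,0,0,0,0,10],
  ],
)

```text
t: 5.5
tool_pos: [0.5271, 0.3149, 0.0407]
orientation: [2.06, 2.371, 0.002]
force: [-2.6, -0.5, 4.8]
opening: 0.0174
gripper_force: 30.0
```

```bash
python3 d.py
```

```text
t 5.5 tray xy mm [103.   99.1] tips z 29.7 F [-2.6 -0.1] 4.8 open 17.4 30.00007688999176
yaw y err deg 0.17 z [ 1.1e-03  6.0e-04 -1.0e+00]
```

move_arm(
  plan=[
    [0,0,0,0,0,0,45],
    [0,0,0,0,0,0,45],
    [0,0,0,0,0,0,45],
    [0,0,0,0,0,-0.5,45],
    [0,0,0,0,0,-0.5,45],
    [0,0,0,0,0,-0.5,45],
    [0,0,0,0,0,-0.5,45],
    [0,0,0,0,0,-0.2,45],
    [0,0,0,-0.4,-0.4,0,45],
    [0,0,0,-0.8,-0.4,0,45],
  ],
)

```text
t: 6.5
tool_pos: [0.5109, 0.2828, 0.0954]
orientation: [2.059, 2.372, 0.002]
force: [-0.7, -0.7, 0.3]
opening: 0.0447
gripper_force: 0.0
```

move_arm(
  plan=[
    [0,0,0,-0.8,-0.4,0,55],
    [0,0,0,-0.8,-0.4,0,55],
    [0,0,0,-0.8,-0.4,0,55],
    [0,0,0,-0.8,-0.4,0,55],
    [0,0,0,-0.6,-0.3,0,55],
    [0,0,0,-0.2,-0.1,0,55],
    [0,0,0,0,0,0,55],
    [0,0,0,0,0,0,55],
    [0,0,0,0,0,0,55],
    [0,0,0,0,0,0,55],
  ],
)

```text
t: 7.5
tool_pos: [0.4755, 0.1767, 0.0946]
orientation: [-2.06, -2.372, -0.0]
force: [-0.2, -0.6, 0.3]
opening: 0.0553
gripper_force: 0.0
```

```bash
python3 d.py 35 -33 45;python3 - <<'E'
from h import *
a=cam("top");b=cam("side")
cv2.imwrite("pics/6.png",np.hstack([cv2.resize(c["frame"][v:v+130,u:u+130,::-1],(390,390),interpolation=2) for c,u,v in ((a,255,130),(b,195,185))]))
W=cloud(a)[155:185,262:295];m=a["frame"][155:185,262:295].max(2)<60;print(np.nanmedian(W[m],0))
E
```

```text
t 7.5 tray xy mm [ 33.  -30.8] tips z 83.6 F [-0.3 -0.5] 0.3 open 55.3 0.0
yaw y err deg 0.2 z [-0.e+00  1.e-04 -1.e+00]
need tool units [-0.09  0.08  1.54]
[0.52290958 0.31473344 0.04873821]
```

View pics/6.png

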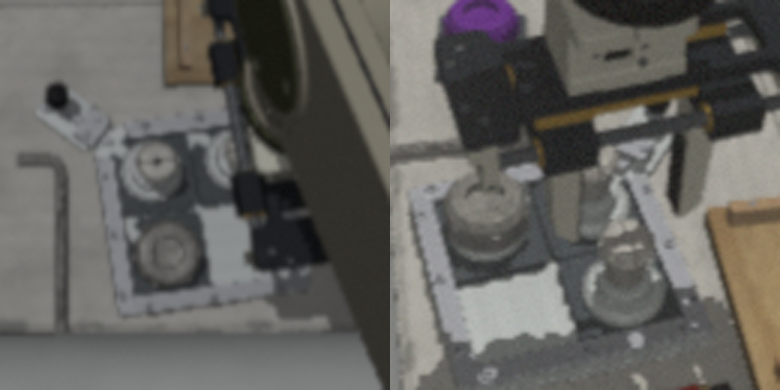

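The picture shows the bolt drawn and the fingers on either side of collet b. Next I go down, grip and slide b towards me (tray -x).

move_arm(
  plan=[
    [0,0,0,-0.09,0.08,0.3,55],
    [0,0,0,0,0,0.4,55],
    [0,0,0,0,0,0.4,55],
    [0,0,0,0,0,0.4,55],
    [0,0,0,0,0,0,20],
    [0,0,0,0,0,0,20],
    [0,0,0,0,0,0,20],
    [0,0,0,0,0,0,20],
    [0,0,0,0,0,0,20],
    [0,0,0,0,0,0,20],
  ],
  force=25,
)

```text
t: 8.6
tool_pos: [0.4781, 0.1743, 0.0577]
orientation: [2.06, 2.371, 0.001]
force: [1.6, -0.2, 1.4]
opening: 0.0305
gripper_force: 25.0
```

```bash
python3 d.py -34 -34 45
```

```text
t 8.6 tray xy mm [ 35.2 -33.6] tips z 46.7 F [ 1.5 -0.4] 1.4 open 30.5 25.00014199409634
yaw y err deg 0.16 z [ 1.1e-03  3.0e-04 -1.0e+00]
need tool units [-0.01 -2.77  0.06]
```

move_arm(
  plan=[
    [0,0,0,0,-0.2,0,20],
    [0,0,0,0,-0.35,0,20],
    [0,0,0,0,-0.35,0,20],
    [0,0,0,0,-0.35,0,20],
    [0,0,0,0,-0.35,0,20],
    [0,0,0,0,-0.35,0,20],
    [0,0,0,0,-0.35,0,20],
    [0,0,0,0,-0.3,0,20],
    [0,0,0,0,-0.12,0,20],
    [0,0,0,0,0,0,20],
  ],
)

```text
t: 9.6
tool_pos: [0.4114, 0.165, 0.0581]
orientation: [2.059, 2.369, 0.006]
force: [7.0, 2.2, 0.7]
opening: 0.0304
gripper_force: 25.0
```

```bash
python3 d.py -34 -34 45
```

```text
t 9.6 tray xy mm [-32.1 -33.6] tips z 47.1 F [7.3 1.2] 0.7 open 30.4 25.000567450770177
yaw y err deg 0.17 z [ 0.0044  0.0011 -1.    ]
need tool units [-0.02 -0.08  0.08]
```

move_arm(
  plan=[
    [0,0,0,0,0.05,0,50],
    [0,0,0,0,0,0,50],
    [0,0,0,0,0,0,50],
    [0,0,0,0,0,-0.5,50],
    [0,0,0,0,0,-0.5,50],
    [0,0,0,0,0,-0.4,50],
    [0,0,0,0,0,0,50],
    [0,0,0,0.3,0.3,0,50],
    [0,0,0,0.6,0.6,0,50],
    [0,0,0,0.6,0.6,0,50],
  ],
)

```text
t: 10.6
tool_pos: [0.4439, 0.208, 0.0917]
orientation: [-2.062, -2.37, 0.0]
force: [0.4, -0.4, 0.0]
opening: 0.0501
gripper_force: 0.0
```

move_arm(
  plan=[
    [0,0,0,0.6,0.6,0,50],
    [0,0,0,0.5,0.5,0,50],
    [0,0,0,0.13,0.13,0,50],
    [0,0,0,0,0,0,50],
    [0,0,0,0,0,0,50],
    [0,0,0,0,0,0,50],
    [0,0,0,0,0,0,50],
    [0,0,0,0,0,0,50],
    [0,0,0,0,0,0,50],
    [0,0,0,0,0,0,50],
  ],
)

```text
t: 11.6
tool_pos: [0.4696, 0.2418, 0.0922]
orientation: [2.061, 2.371, 0.0]
force: [-0.8, -0.4, 0.4]
opening: 0.0497
gripper_force: 0.0
```

```bash
python3 d.py 35.2 34 50
```

```text
t 11.6 tray xy mm [36.1 34.5] tips z 81.2 F [-0.8 -0.3] 0.4 open 49.7 0.0
yaw y err deg 0.15 z [ 2.e-04  1.e-04 -1.e+00]
need tool units [-0.02 -0.04  1.25]
```

move_arm(
  plan=[
    [0,0,0,-0.02,-0.04,0.25,50],
    [0,0,0,0,0,0.4,50],
    [0,0,0,0,0,0.4,50],
    [0,0,0,0,0,0.15,50],
    [0,0,0,0,0,0,20],
    [0,0,0,0,0,0,20],
    [0,0,0,0,0,0,20],
    [0,0,0,0,0,0,20],
    [0,0,0,0,0,0,20],
    [0,0,0,0,0,0,20],
  ],
)

```text
t: 12.6
tool_pos: [0.469, 0.2414, 0.0625]
orientation: [2.061, 2.371, 0.001]
force: [0.2, 0.2, -0.4]
opening: 0.0303
gripper_force: 25.0
```

```bash
python3 d.py 35 -33 50
```

```text
t 12.6 tray xy mm [35.4 34.2] tips z 51.5 F [0.3 0.1] -0.4 open 30.3 25.000034457771108
yaw y err deg 0.16 z [ 7.e-04  3.e-04 -1.e+00]
need tool units [-2.69 -0.02  0.06]
```

move_arm(
  plan=[
    [0,0,0,-0.2,0,0,20],
    [0,0,0,-0.35,0,0,20],
    [0,0,0,-0.35,0,0,20],
    [0,0,0,-0.35,0,0,20],
    [0,0,0,-0.35,0,0,20],
    [0,0,0,-0.35,0,0,20],
    [0,0,0,-0.35,0,0,20],
    [0,0,0,-0.3,0,0,20],
    [0,0,0,-0.12,0,0,20],
    [0,0,0,0,0,0,20],
  ],
)

```text
t: 13.6
tool_pos: [0.4785, 0.1742, 0.0627]
orientation: [-2.061, -2.37, -0.003]
force: [-1.2, 5.2, 6.2]
opening: 0.0305
gripper_force: 25.0
```

```bash
python3 d.py 35 -33 50
```

```text
t 13.6 tray xy mm [ 35.6 -33.7] tips z 51.7 F [-0.5  5.3] 6.2 open 30.5 25.00098656862974
yaw y err deg 0.12 z [ 5.0e-04  1.8e-03 -1.0e+00]
need tool units [ 0.03 -0.02  0.07]
```

move_arm(
  plan=[
    [0,0,0,0.05,0,0,50],
    [0,0,0,0,0,0,50],
    [0,0,0,0,0,0,50],
    [0,0,0,0,0,-0.5,50],
    [0,0,0,0,0,-0.5,50],
    [0,0,0,0,0,-0.4,50],
    [0,0,0,0,0,0,50],
    [0,0,0,0.3,-0.3,0,72],
    [0,0,0,0.6,-0.6,0,72],
    [0,0,0,0.6,-0.6,0,72],
  ],
)

```text
t: 14.6
tool_pos: [0.4342, 0.2074, 0.0964]
orientation: [-2.061, -2.37, 0.002]
force: [-0.5, 0.2, -0.8]
opening: 0.0685
gripper_force: 0.0
```

move_arm(
  plan=[
    [0,0,0,0.6,-0.6,0,72],
    [0,0,0,0.5,-0.5,0,72],
    [0,0,0,0.13,-0.13,0,72],
    [0,0,0,0,0,0,72],
    [0,0,0,0,0,0,72],
    [0,0,0,0,0,0,72],
    [0,0,0,0,0,0,72],
    [0,0,0,0,0,0,72],
    [0,0,0,0,0,0,72],
    [0,0,0,0,0,0,72],
  ],
)

```text
t: 15.6
tool_pos: [0.401, 0.2332, 0.0971]
orientation: [-2.061, -2.371, 0.0]
force: [1.4, 0.4, 1.1]
opening: 0.0718
gripper_force: 0.0
```

```bash
python3 d.py -32.5 34 29;python3 - <<'E'
from h import *
a=cam("top");b=cam("side")
cv2.imwrite("pics/7.png",np.hstack([cv2.resize(c["frame"][v:v+130,u:u+130,::-1],(390,390),interpolation=2) for c,u,v in ((a,255,130),(b,195,185))]))
E
```

```text
t 15.6 tray xy mm [-33.1  35.3] tips z 86.1 F [1.5 0.2] 1.1 open 71.8 0.0
yaw y err deg 0.14 z [-1.e-04 -1.e-04 -1.e+00]
need tool units [-0.05  0.03  2.28]
```

View pics/7.png

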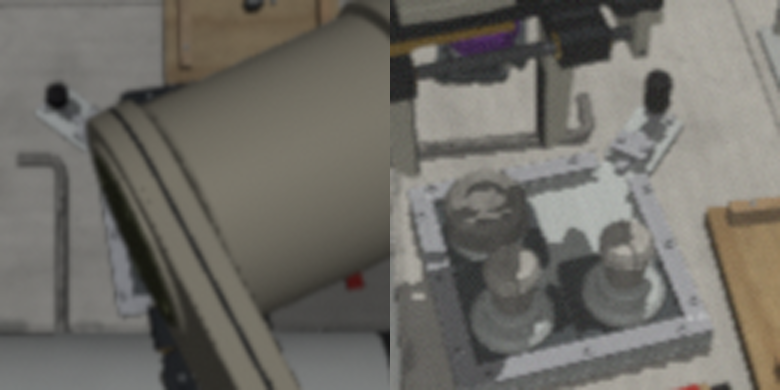

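The far left place is now empty, both collets are on the right, and the fingers straddle the nut. Down and grip.

move_arm(
  plan=[
    [0,0,0,-0.05,0.03,0.4,72],
    [0,0,0,0,0,0.5,72],
    [0,0,0,0,0,0.5,72],
    [0,0,0,0,0,0.5,72],
    [0,0,0,0,0,0.3,72],
    [0,0,0,0,0,0,72],
    [0,0,0,0,0,0,45],
    [0,0,0,0,0,0,45],
    [0,0,0,0,0,0,45],
    [0,0,0,0,0,0,45],
  ],
)

```text
t: 16.7
tool_pos: [0.4033, 0.2326, 0.0431]
orientation: [2.06, 2.37, 0.005]
force: [4.6, 1.5, -1.3]
opening: 0.049
gripper_force: 25.0
```

```bash
python3 d.py 35.5 34 29
```

```text
t 16.7 tray xy mm [-30.9  34.4] tips z 32.1 F [4.8 0.9] -1.3 open 49.0 25.00031112234865
yaw y err deg 0.16 z [ 0.0032  0.001  -1.    ]
need tool units [-0.02  2.66  0.13]
```

move_arm(
  plan=[
    [0,0,0,0,0.2,0,45],
    [0,0,0,0,0.35,0,45],
    [0,0,0,0,0.35,0,45],
    [0,0,0,0,0.35,0,45],
    [0,0,0,0,0.35,0,45],
    [0,0,0,0,0.35,0,45],
    [0,0,0,0,0.35,0,45],
    [0,0,0,0,0.3,0,45],
    [0,0,0,0,0.18,0,45],
    [0,0,0,0.06,0.04,0,45],
  ],
)

```text
t: 17.7
tool_pos: [0.4709, 0.2421, 0.0428]
orientation: [-2.061, -2.371, 0.006]
force: [-9.2, -13.8, 18.5]
opening: 0.0486
gripper_force: 25.0
```

```bash
python3 d.py 35.5 34 29
```

```text
t 17.7 tray xy mm [37.4 34.6] tips z 31.8 F [-11.  -12.4] 18.5 open 48.6 25.013818113366142
yaw y err deg 0.16 z [-0.0027 -0.0029 -1.    ]
need tool units [-0.03 -0.08  0.11]
```

Reaction forces come from both walls, so the nut's pallet is home in the corner. Release and rise.

move_arm(
  plan=[
    [0,0,0,0,0,0,72],
    [0,0,0,0,0,0,72],
    [0,0,0,0,0,0,72],
    [0,0,0,0,0,0,72],
    [0,0,0,0,0,-0.4,72],
    [0,0,0,0,0,-0.5,72],
    [0,0,0,0,0,-0.5,72],
    [0,0,0,0,0,-0.4,60],
    [0,0,0,0.4,0.4,0,45],
    [0,0,0,0.5,0.5,0,45],
  ],
)

```text
t: 18.7
tool_pos: [0.4914, 0.2692, 0.0889]
orientation: [2.061, 2.37, 0.003]
force: [0.2, 0.2, 0.7]
opening: 0.0525
gripper_force: 0.0
```

move_arm(
  plan=[
    [0,0,0,0.5,0.5,0,45],
    [0,0,0,0.5,0.5,0,45],
    [0,0,0,0.4,0.4,0,45],
    [0,0,0,0.1,0.1,0,45],
    [0,0,0,0,0,0,45],
    [0,0,0,0,0,0,45],
    [0,0,0,0,0,0,45],
    [0,0,0,0,0,0,45],
    [0,0,0,0,0,0,45],
    [0,0,0,0,0,0,45],
  ],
)

```text
t: 19.7
tool_pos: [0.5224, 0.3111, 0.0872]
orientation: [-2.061, -2.371, 0.0]
force: [0.1, 0.3, -0.0]
opening: 0.0451
gripper_force: 0.0
```

```bash
python3 d.py 102.7 99.3 29;python3 - <<'E'
from h import *
a=cam("top");b=cam("side")
cv2.imwrite("pics/8.png",np.hstack([cv2.resize(c["frame"][v:v+130,u:u+130,::-1],(390,390),interpolation=2) for c,u,v in ((a,255,130),(b,195,185))]))
E
```

```text
t 19.7 tray xy mm [97.8 95.9] tips z 76.2 F [0.2 0.2] -0.0 open 45.1 0.0
yaw y err deg 0.15 z [-0. -0. -1.]
need tool units [0.14 0.2  1.89]
```

View pics/8.png

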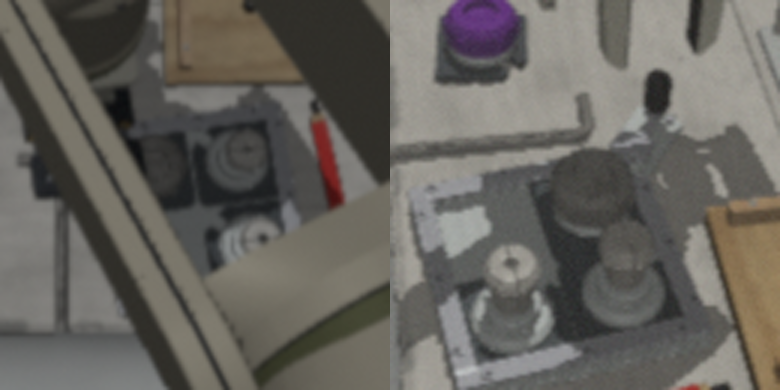

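The nut is in the far left corner and the near left place is empty. Now grip the knob again.

move_arm(
  plan=[
    [0,0,0,0.14,0.2,0.2,45],
    [0,0,0,0,0,0.4,45],
    [0,0,0,0,0,0.5,45],
    [0,0,0,0,0,0.5,45],
    [0,0,0,0,0,0.25,45],
    [0,0,0,0,0,0,10],
    [0,0,0,0,0,0,10],
    [0,0,0,0,0,0,10],
    [0,0,0,0,0,0,10],
    [0,0,0,0,0,0,10],
  ],
  force=35,
)

```text
t: 20.8
tool_pos: [0.527, 0.3156, 0.0416]
orientation: [-2.061, -2.371, -0.001]
force: [-3.5, -1.2, 4.4]
opening: 0.0172
gripper_force: 35.0
```

```bash
python3 d.py 91.3 87.8 29
```

```text
t 20.8 tray xy mm [103.   99.7] tips z 30.6 F [-3.6 -0.7] 4.4 open 17.2 35.001177191734314
yaw y err deg 0.17 z [ 2.e-04  3.e-04 -1.e+00]
need tool units [-0.48 -0.47  0.07]
```

move_arm(
  plan=[
    [0,0,0,-0.05,-0.05,0,10],
    [0,0,0,-0.1,-0.1,0,10],
    [0,0,0,-0.1,-0.1,0,10],
    [0,0,0,-0.1,-0.1,0,10],
    [0,0,0,-0.1,-0.1,0,10],
    [0,0,0,-0.04,-0.04,0,10],
    [0,0,0,-0.04,-0.04,0,10],
    [0,0,0,0,0,0,10],
    [0,0,0,0,0,0,10],
    [0,0,0,0,0,0,10],
  ],
)

```text
t: 21.8
tool_pos: [0.5171, 0.3027, 0.0418]
orientation: [2.061, 2.371, 0.01]
force: [4.8, 13.6, -2.7]
opening: 0.0172
gripper_force: 35.0
```

```bash
python3 d.py 91.3 87.8 29
```

```text
t 21.8 tray xy mm [91.4 88.3] tips z 30.8 F [ 6.6 12.8] -2.7 open 17.2 35.00442445278168
yaw y err deg 0.17 z [ 0.0041  0.0045 -1.    ]
need tool units [-0.02 -0.01  0.07]
```

The bolt has reached its end stop after 16 mm of travel. I'll give it a slight extra push, release and rise.

move_arm(
  plan=[
    [0,0,0,-0.05,-0.05,0,10],
    [0,0,0,0,0,0,10],
    [0,0,0,0,0,0,10],
    [0,0,0,0.08,0.08,0,10],
    [0,0,0,0,0,0,45],
    [0,0,0,0,0,0,45],
    [0,0,0,0,0,0,45],
    [0,0,0,0,0,-0.4,45],
    [0,0,0,0,0,-0.6,45],
    [0,0,0,0,0,-0.8,45],
  ],
)

```text
t: 22.8
tool_pos: [0.5159, 0.3008, 0.0867]
orientation: [-2.061, -2.371, 0.002]
force: [1.3, 0.1, -0.7]
opening: 0.0448
gripper_force: 0.0
```

move_arm(
  plan=[
    [0,0,0,0,0,-1,45],
    [0,0,0,0.5,0,-1,45],
    [0,0,0,1,0,-0.7,45],
    [0,0,0,1,-0.5,0,45],
    [0,0,0,1,-1,0,45],
    [0,0,0,1,-1,0,45],
    [0,0,0,1,-1,0,45],
    [0,0,0,1,-1,0,45],
    [0,0,0,0.6,-0.5,0,45],
    [0,0,0,0,0,0,45],
  ],
)

```text
t: 23.8
tool_pos: [0.366, 0.4615, 0.1552]
orientation: [-2.057, -2.374, -0.003]
force: [-0.2, -0.0, 0.2]
opening: 0.0451
gripper_force: 0.0
```

```bash
python3 - <<'E'
from h import *
a=cam("top");b=cam("side")
cv2.imwrite("pics/9.png",np.hstack([cv2.resize(c["frame"][v:v+130,u:u+130,::-1],(390,390),interpolation=2) for c,u,v in ((a,255,130),(b,195,185))]))
for n,c,box in (("top",a,(262,150,295,185)),("side",b,(265,205,300,240))):
  u0,v0,u1,v1=box;m=c["frame"][v0:v1,u0:u1].max(2)<60;v,u=np.nonzero(m);print(n,u.mean()+u0,v.mean()+v0,m.sum())
E
```

```text
top 279.3125 166.08333333333334 48
side 280.17977528089887 220.42696629213484 89
```

View pics/9.png

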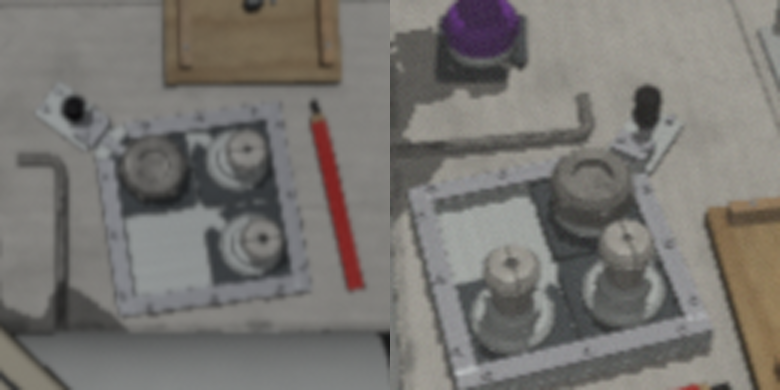

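The knob is back within 0.3 px of where it started at home (279.1,166.1 → 279.3,166.1). The nut is in the locking corner and the bystanders are where they were.

```bash
python3 -c "from plant import close_job;print(close_job())"
```

```text
the job is handed in; nothing more can be done
None
```

The pallet with the clamping nut is home in the locking corner with the bolt pushed fully home, the other bench items were left where they lay, and the job was handed in at about 24 s.

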